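# Lock the wood lathe's spindle with a face of the blank square-up

### The job

The square blank on the wood lathe is to be marked out, so lock the spindle: with the fingertips, turn it (press on an edge of the blank) until a slot in the rim of the locking disc stands at the top, in line with the locking bar, then push the bar by its thumb tab through that slot, fully home. Any of the four slots will do. Push gently, without gripping the bar or shoving hard, and leave the things lying around where they are.

Things in the scene. Friction and masses are not known exactly. Their poses are not given: they have to be found in the camera images.
- lathe: Bench wood lathe bolted to the bench, about 790 mm long over its handwheels. Origin: on the bench top, straight below the middle of the locking disc. z is up; y runs along the spindle from tailstock to headstock; x points level across the lathe, away from the operator. Spindle axis: the line x = 0, z = 200 mm in this frame.
- headstock_top (a point): Middle of the headstock's flat top, 252 mm above the bench and 145 mm along the lathe's y from the disc's middle; the top is 230 mm long (lathe's y) and 150 mm wide. On it, at the end near the disc, stands the bar's slide bracket, 62 mm long, 40 mm wide, 24 mm high. Axes as the lathe's.
- tool_rest (a point): Middle of the top edge of the tool rest, a bar 190 mm long (lathe's y) on the operator's side of the blank, 10 mm below the spindle axis. Not needed for the job. Axes as the lathe's.
- tailstock (a point): Middle of the tailstock's barrel, on the spindle axis, beyond the blank's far end, 385 mm along the lathe's -y from the disc's middle; with its handwheel and levers it spans from 100 mm nearer the blank to 130 mm farther, 70 to 100 mm to either side, and 48 mm above the axis. Not needed for the job.
- spindle_angle (a joint): Angle (rad) of the spindle (disc, blank and handwheel turn as one) about the lathe's +y: as it grows the top moves towards the lathe's +x. A slot stands at the top, and a blank face lies level on top, at 0 and at every multiple of 1.571. Turns many times round both ways, stays where it is left, needs about 0.35 N m to turn. Starts between 0.22 and 1.35.
- bar_travel (a joint): Travel (m) of the locking bar: 0 fully back, 0.050 fully home (end stop). It slides along the lathe's -y with about 3 N of friction and stays where it is left. Its nose reaches the disc's near face at 0.025; with no slot there it stops. Starts between 0 and 0.012.
- spindle: The turning part: locking disc, drive centre, square blank and outboard handwheel in one. Origin at the disc's centre on the spindle axis; axes turn with it and are the lathe's at angle 0.
- lock_bar: The sliding locking bar with its thumb tab. Origin on the bar's centre line, 30 mm ahead (lathe's -y) of the tip of its nose. Axes as the lathe's.
- disc (a point): Centre of the steel locking disc, on the spindle axis; axes turn with the spindle. Disc 150 mm across, 10 mm thick, with four slots 90 degrees apart, cut 33 mm deep into the rim and 16 mm wide. The bar, lying along the spindle, meets it 62 mm above the centre.
- blank (a point): Square wooden blank between the lathe's centres. Origin at its centre, on the spindle axis; axes turn with the spindle and are those of the lathe when the spindle is at 0. 92 x 92 mm, 230 mm long along the spindle; the end near the disc is 55 mm from the disc's middle. Faces square to the slots: a face level on top, 46 mm above the axis, means a slot at the top.
- thumb_tab (a point): Upright steel thumb tab at the rear end of the locking bar. Origin: middle of its rear face, which looks to the lathe's +y; push here towards the lathe's -y. 32 mm wide, 8 mm thick; its top is 14 mm above the origin, its lower edge 20 mm below it, 6 mm above the headstock's top. Behind it the headstock's top is free for 45 mm at least. Axes as the lathe's.
- bar_nose (a point): Tip of the locking bar's tapered nose. Bar 12 mm round; the taper is 12 mm long, down to 4 mm, so the bar enters a slot that is up to about 3 degrees off the top and turns it true.
- wax_tin_mid (a point): low round tin, 50 mm across, 22 mm high, lying on top of the headstock behind the locking bar; a bystander, the point is about its middle
- tape_roll_mid (a point): roll of masking tape lying flat in front of the lathe, 96 mm across, 36 mm high; a bystander, the point is about its middle
- folding_rule_mid (a point): folded wooden rule standing on edge in front of the headstock, 235 x 32 x 32 mm; a bystander, the point is about its middle
- jointed_board_mid (a point): pine board with finger joints at one end, 210 x 90 x 20 mm, flat behind the lathe; a bystander, the point is about its middle
- glue_bottle_mid (a point): white glue bottle with orange nozzle, 64 mm across, 178 mm high, behind the locking disc; a bystander, the point is about its middle
- hammer_mid (a point): hammer lying in front of the tailstock, 280 mm long; a bystander, the point is about its middle
- screwdriver_mid (a point): screwdriver with red handle lying in front of the tool rest, 210 mm long; a bystander, the point is about its middle

How it is judged:
On the way, in this order (a step that is already met when the one before it is completed fails the run):
1. with the bar still clear of the disc, a slot is turned to the top within 6 degrees of the bar's line ((angle between the z axis of disc and the z axis of lathe, either way round below 0.105 rad or angle between the x axis of disc and the z axis of lathe, either way round below 0.105 rad) and value of joint bar_travel below 0.027 m), for 0.2 s.
2. the bar is pushed through the slot, to within 5 mm of fully home ((angle between the z axis of disc and the z axis of lathe, either way round below 0.07 rad or angle between the x axis of disc and the z axis of lathe, either way round below 0.07 rad) and value of joint bar_travel above 0.045 m), for 0.2 s.
At the end, for the whole second after the job is handed in: The locking bar is within 5 mm of fully home, through a slot of the disc; that slot is within 4 degrees of the top and the spindle is still (all of step 2 and velocity of joint spindle_angle between -0.05 and 0.05 rad/s); the robot touches nothing.
It fails at once if the locking bar is gripped or shoved hard (more than 40 N from the fingers) (contact force between the fingers and lock_bar above 40 N).
It fails at once if the blank or another part of the spindle is pressed hard (more than 60 N from the fingers) (contact force between the fingers and spindle above 60 N).
It fails at once if a thing lying around is picked up or knocked more than 30 mm away (distance of any of wax_tin_mid, tape_roll_mid, folding_rule_mid, jointed_board_mid, glue_bottle_mid, hammer_mid, screwdriver_mid from where it was at the start of the episode above 0.03 m).
It also fails if it takes over 51 s, if anything falls off the work surface, if the arm or the gripper's body presses on something with over 40 N, if the wrist force passes 120 N, or if a joint passes its speed limit or range.

### The arm

A 6-joint arm with a two-finger parallel gripper is mounted at the origin on the work surface. World frame = base frame: x ahead of the robot, y to its left, z up, the work surface at z = 0. Lengths are in m, angles in rad, forces in N, time in s.
With the tool pointing down it reaches from about 0.275 to 0.875 m from the base axis. Payload 12.5 kg.
Tool frame: the origin (TCP) lies on the centre line of the jaws, within the pads' length; the fingertips stand r.finger_overhang ahead of it and the grasp point (between the pads) lies 3 mm ahead of it (r.finger_overhang is the distance from the TCP to the fingertips, in m); z points along the fingers, y is the direction in which the jaws open and shut (so a half turn about z gives the same grasp; the last joint's range is limited). The gripper opens to 85 mm and grips with 20 to 120 N. Pads are 22 mm wide; open, the fingers measure 114 mm over their backs; the gripper's body (76 mm by 85 mm) begins 54 mm behind the grasp point. The pads swing forward as they close: fully open they stand 13 mm farther back than shut.
Start: joints at [-0.085, 0.351, 1.652, -0, 1.139, -0.085], TCP at [0.55, 0, 0.253] pointing down, gripper open.
Joint ranges: [-2.75, 2.75], [-0.79, 2.1], [0.01, 2.65], [-1.57, 4.71], [0.07, 3.14], [-2.87, 2.87]. Speed limits (rad/s): [2.22, 2.22, 2.79, 3.14, 3.14, 3.14].

### API

Orientations are given as a unit quaternion [x, y, z, w].
In Python, from cell import r, optics gives the robot as it stands. The module is installed in compiled form; this text tells all that it offers. Calls block until the motion is done:
- r.move_to(position, orientation): joint-space move of the TCP to a pose.
- r.move_linear(position, rot=None, vel=0.15): straight line of the TCP; rot=None keeps the orientation; vel is the mean speed in m/s.
- r.set_joints(angles): joint-space move.
- r.set_gripper(opening, squeeze=None): opening from 0.0 (shut) to 1.0 (fully open); squeeze is the grip in N (None keeps the last); returns when the fingers have stopped.
- r.sleep(seconds).
- r.inverse_kinematics(position, orientation): joint angles nearest the present ones, or None.
- optics.get_image(name): name is "scene" or "side" or "wrist"; returns a dict with "pixels" (384x512x3 uint8, red, green, blue), "depth" (384x512 float32, m along the optical axis (not along the pixel's ray), 0 where there is no reading), "fx", "fy", "cx", "cy" (pixels), "camera_from_world" (4x4, takes a point from world to camera coordinates); the wrist camera has in their place "mount" (4x4, takes a point from camera to tool coordinates, whose origin is the TCP and whose axes are the flange's). Camera axes: x right, y down, z forward; pixel columns grow to the right and rows downward; lengths in m; the calibration is good to about 2 mm. A picture is of the moment at which its call begins: read the wrist's pose just before it.
A pose or a line that the arm cannot do raises r.PlanningError and nothing moves.
- r.hand_in(): hands the job in, once; it reports no verdict.
Readings, each from a call of its own:
- r.current_t(): time.
- r.current_q(): joint angles.
- r.current_qvel(): joint speeds.
- r.current_effort(): joint torques, N m.
- r.current_tool_pos(): TCP position.
- r.current_ee_rot(): TCP orientation.
- r.current_contact_force(): force on the tool from outside, world axes, zero at the start.
- r.current_torque(): the same for the moment, N m.
- r.current_opening(): opening from 0.0 (shut) to 1.0 (fully open).
Only numpy, scipy, OpenCV 4.12 (cv2) and the standard library are available. Lean on these libraries where they do the work, as an engineer would, in place of code of your own. Each camera call takes 0.05 s, during which the arm holds its last target. There are 200 camera calls.

## Working session

There is one attempt and no reset: what is moved stays moved. The work goes in short steps, each a Python script; the robot and the scene stay as the last script left them, time stands still between calls to the robot, and variables do not carry over. Pictures are saved under pics/ and viewed, about 8 in all and at most 12, crops included, and the job is handed in when it is done.

```bash
mkdir -p pics; cat > h.py <<'E'
import numpy as np, cv2
from cell import r, optics
from scipy.spatial.transform import Rotation as R
def grab(n):
    if n=="wrist":
        p=np.array(r.current_tool_pos());q=r.current_ee_rot()
        im=optics.get_image(n);T=np.eye(4);T[:3,:3]=R.from_quat(q).as_matrix();T[:3,3]=p
        wc=T@np.array(im["mount"])
    else:
        im=optics.get_image(n);wc=np.linalg.inv(np.array(im["camera_from_world"]))
    d=im["depth"];v,u=np.mgrid[:384,:512]
    P=np.stack([(u-im["cx"])/im["fx"]*d,(v-im["cy"])/im["fy"]*d,d],-1)@wc[:3,:3].T+wc[:3,3]
    P[d==0]=np.nan
    return im,P,wc
def save(im,name):cv2.imwrite("pics/"+name,im["pixels"][:,:,::-1])
E
python3 - <<'E'
from h import *
ims=[]
for n in("scene","side"):
    im,P,wc=grab(n); np.savez(n+".npz",px=im["pixels"],P=P,wc=wc,K=[im[k] for k in("fx","fy","cx","cy")]);ims.append(cv2.resize(im["pixels"],(800,600)));print(n,wc[:3,3],wc[:3,2])
    cv2.imwrite(f"pics/{n}.png",ims[-1][:,:,::-1])
print(r.finger_overhang,r.current_ee_rot(),r.current_t())
E
```

```text
scene [0.92735633 0.59837425 0.95883847] [-0.35488508 -0.58107853 -0.73239629]
side [ 0.3699022  -0.87570927  0.65497607] [ 0.16579647  0.85277601 -0.49526216]
0.022 [ 7.07136511e-01  7.07076859e-01 -3.27142382e-04 -4.04392211e-04] 0.1
```

View pics/scene.png

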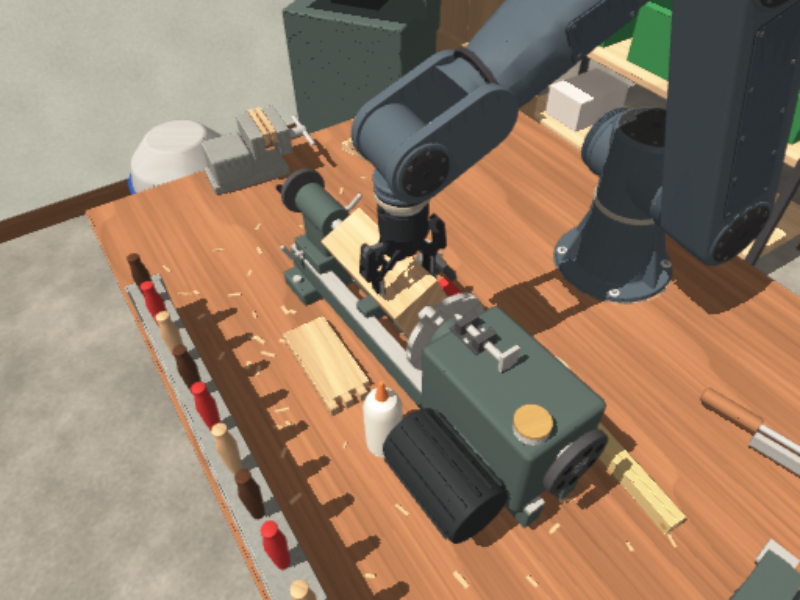

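View pics/side.png

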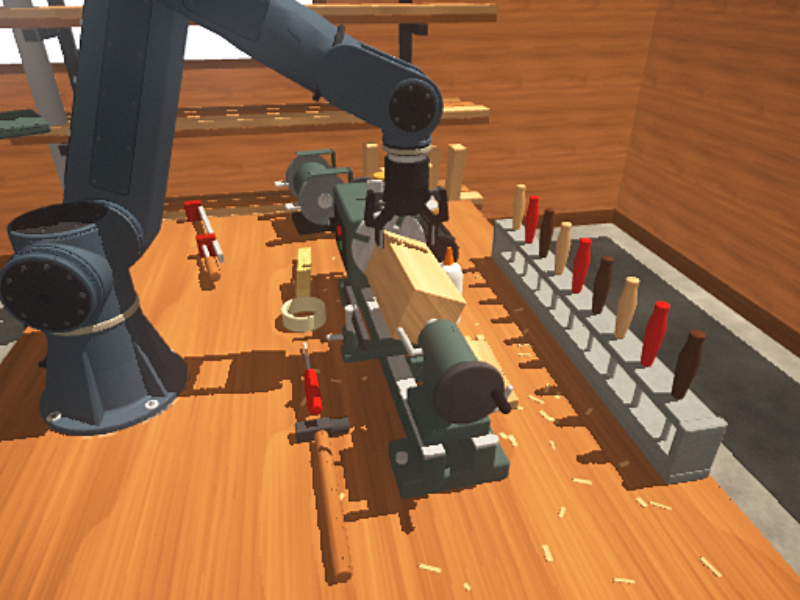

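The scene view shows the headstock top (about 500,365), thumb tab (507,356), tin (533,423) and disc (445,325). The side view shows the blank (415,275) tilted. Next I'll fit the headstock top and blank faces from depth.

```bash
python3 - <<'E'
import numpy as np,cv2
S=np.load("scene.npz");P=S["P"];z=P[...,2]
m=((abs(z-.252)<.004)).astype(np.uint8); m[:190]=0;m[:, :250]=0
n,l,st,_=cv2.connectedComponentsWithStats(m);k=1+st[1:,4].argmax();q=P[l==k]
rc=cv2.minAreaRect((q[:,:2]*1000).astype(np.float32));print("top",q[:,2].mean(),rc,len(q))
b=cv2.boxPoints(rc);e=max([b[1]-b[0],b[2]-b[1]],key=np.linalg.norm);e=e/np.linalg.norm(e);e*=np.sign(e[1]);yaw=np.arctan2(-e[0],e[1])
print("yaw",yaw)
c=np.array(rc[0])/1000;ey=e;ex=np.array([e[1],-e[0]]);o=c-.145*ey
print("origin",o)
A=lambda P:np.stack([(P[...,:2]-o)@ex,(P[...,:2]-o)@ey,P[...,2]],-1)
L=A(P)
t=(L[...,2]>.281)&(L[...,2]<.30)&(abs(L[...,0])<.04)&(L[...,1]>.03)&(L[...,1]<.26)
print("tab",t.sum(),np.percentile(L[t],[0,5,50,95,100],axis=0).round(4) if t.any() else 0)
t=(L[...,2]>.262)&(abs(L[...,0])<.06)&(L[...,1]>.17)&(L[...,1]<.26)
print("tin",t.sum(),np.percentile(L[t],[0,50,100],axis=0).round(4))
for n in("scene","side"):
    D=np.load(n+".npz");L=A(D["P"]);px=D["px"].astype(int)
    w=(abs(L[...,0])<.075)&(L[...,1]>-.28)&(L[...,1]<-.06)&(L[...,2]>.13)&(L[...,2]<.27)&(px[...,0]-px[...,2]>40)
    p=L[w]; print(n,w.sum())
    H,W=w.shape;X=np.where(w[...,None],L,np.nan)
    N=np.cross(X[:,2:][:-2]-X[:,:-2][:-2],X[2:,:-2]-X[:-2,:-2]);N=N/np.linalg.norm(N,axis=-1,keepdims=True);N=N[np.isfinite(N[...,0])]
    N*=np.sign(N[:,2:]);a=np.arctan2(N[:,0],N[:,2]);a=a[abs(N[:,1])<.2]
    h,ed=np.histogram(a,36,(-np.pi/2,np.pi/2));print(dict(zip(np.degrees(ed[:-1]).astype(int).tolist(),h.tolist())))
    f=a[:];g=np.angle(np.mean(np.exp(4j*f)))/4;print("angle mod90 deg",np.degrees(g)%90)
E
```

```text
top 0.25141451067428766 ((527.2410278320312, 241.899658203125), (147.66973876953125, 227.5133819580078), 3.307910680770874) 4490
yaw 0.05773387
origin [0.53560779 0.09714125]
tab 72 [[-0.0167  0.1324  0.2812]
 [-0.0148  0.1334  0.2823]
 [ 0.0011  0.1387  0.2901]
 [ 0.015   0.1408  0.2926]
 [ 0.0159  0.142   0.2932]]
tin 411 [[0.0156 0.2037 0.2635]
 [0.0408 0.2293 0.2734]
 [0.0598 0.2524 0.2768]]
scene 1651
{-90: 0, -85: 0, -80: 0, -75: 0, -70: 0, -65: 0, -60: 0, -55: 0, -50: 0, -45: 0, -40: 0, -35: 0, -30: 0, -24: 0, -20: 2, -14: 2, -10: 10, -5: 24, 0: 18, 4: 32, 10: 66, 14: 60, 20: 60, 24: 65, 29: 48, 34: 57, 40: 29, 45: 38, 49: 22, 54: 12, 60: 2, 65: 0, 70: 0, 74: 0, 79: 0, 85: 0}
angle mod90 deg 25.272399060794147
side 1902
{-90: 3, -85: 20, -80: 47, -75: 151, -70: 232, -65: 212, -60: 103, -55: 40, -50: 5, -45: 3, -40: 3, -35: 1, -30: 1, -24: 0, -20: 0, -14: 2, -10: 0, -5: 2, 0: 3, 4: 23, 10: 75, 14: 120, 20: 168, 24: 149, 29: 103, 34: 44, 40: 9, 45: 1, 49: 0, 54: 0, 60: 0, 65: 0, 70: 0, 74: 0, 79: 0, 85: 0}
angle mod90 deg 23.91079863959955
```

Lathe yaw is 0.058 and the origin is at (0.536, 0.097); the fitted top is 148 x 228 mm at z = 0.2514, against 150 x 230 at 0.252. The spindle is at about +24.5° (0.42 rad). I'll follow the operator-side top ridge down with the closed fingertips.

```bash
cat >> h.py <<'E'
yaw=0.0577; o=np.array([.5356,.0971]); ex=np.array([np.cos(yaw),np.sin(yaw)]); ey=np.array([-np.sin(yaw),np.cos(yaw)])
def W(x,y,ztip): # lathe xy, fingertip height -> world TCP
    return np.r_[o+x*ex+y*ey, ztip+r.finger_overhang]
def L(P): return np.stack([(P[...,:2]-o)@ex,(P[...,:2]-o)@ey,P[...,2]],-1)
Q=(R.from_euler("z",yaw)*R.from_quat([.70710678,.70710678,0,0])).as_quat()
E
python3 - <<'E'
from h import *
p=np.array(r.current_tool_pos());r.move_linear(p+[0,0,.09]);r.set_gripper(0.,20)
print(r.finger_overhang,r.current_opening(),r.current_contact_force(),r.current_t())
r.move_to(W(-.017,-.17,.30),Q)
z=.272
r.move_linear(W(-.017,-.17,z))
f0=np.array(r.current_contact_force());print(f0,r.current_t())
while z>.254:
    z-=.002;r.move_linear(W(-.017,-.17,z),vel=.05)
    f=np.array(r.current_contact_force())-f0
    if f[2]>4:break
print("contact",z,f,r.current_tool_pos(),r.current_t())
im,P,wc=grab("side");cv2.imwrite("pics/s2.png",cv2.resize(im["pixels"][80:300,150:400],(750,660))[:600,:,::-1])
E
```

```text
0.022 -0.003510495269818118 [0.4353968  1.38538445 0.31613109] 1.6167
[-0.1029026  -0.00882782  0.0601796 ] 2.3667
contact 0.258 [0.39222838 0.12687921 5.2165766 ] [ 0.52896684 -0.0736874   0.28076639] 4.1167
```

View pics/s2.png

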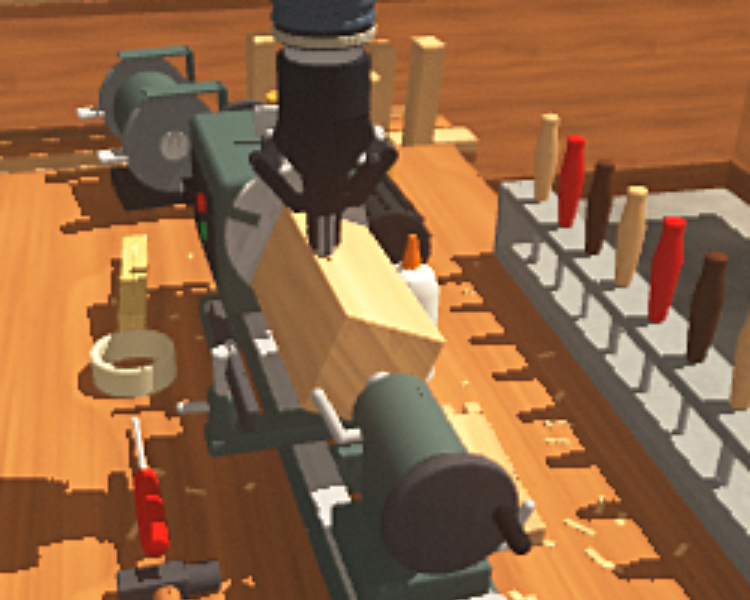

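The fingertips sit on the blank's upper ridge (325,250), clear of everything else. Next I follow the arc.

```bash
python3 - <<'E'
from h import *
f0=np.array([-.1,0,.06])
for th in range(24,-1,-3):
    a=np.radians(th-45);x=.065*np.sin(a)+.006;z=.2+.065*np.cos(a)-.003
    r.move_linear(W(x,-.17,z),vel=.04)
    f=np.array(r.current_contact_force())-f0;p=L(np.array(r.current_tool_pos()))
    print(th,f.round(1),(p[0]-.006).round(4),(p[2]-.022).round(4))
    if np.linalg.norm(f)>35:break
print(r.current_t())
for n in("side",):
    im,P,wc=grab(n);l=L(P);px=im["pixels"].astype(int)
    w=(abs(l[...,0])<.06)&(l[...,1]>-.28)&(l[...,1]<-.06)&(l[...,2]>.2)&(l[...,2]<.262)&(px[...,0]-px[...,2]>40)
    q=l[w];t=q[(q[:,0]>-.02)&(q[:,2]>.232)];print(len(t),"slope deg",np.degrees(-np.arctan(np.polyfit(t[:,0],t[:,2],1))))
    print("z at",np.polyfit(t[:,0],t[:,2],1))
cv2.imwrite("pics/s3.png",cv2.resize(im["pixels"][80:300,150:400],(750,660))[:600,:,::-1])
E
```

```text
24 [1.8 0.4 7. ] -0.0225 0.2587
21 [1.  0.1 7.6] -0.0257 0.2576
18 [-0.1  0.6  8.6] -0.0288 0.2562
15 [-0.2  0.2 10.4] -0.0319 0.2546
12 [-2.8  1.3 11.1] -0.035 0.2529
9 [-3.9  0.8 11.4] -0.038 0.2509
6 [-5.1  1.4 12.7] -0.0409 0.2488
3 [-7.3  0.9 13.6] -0.0437 0.2466
0 [-7.4  0.6 16.6] -0.0461 0.2444
6.4167
786 slope deg [ -2.37621437 -13.80644572]
z at [0.04149656 0.24574285]
```

View pics/s3.png

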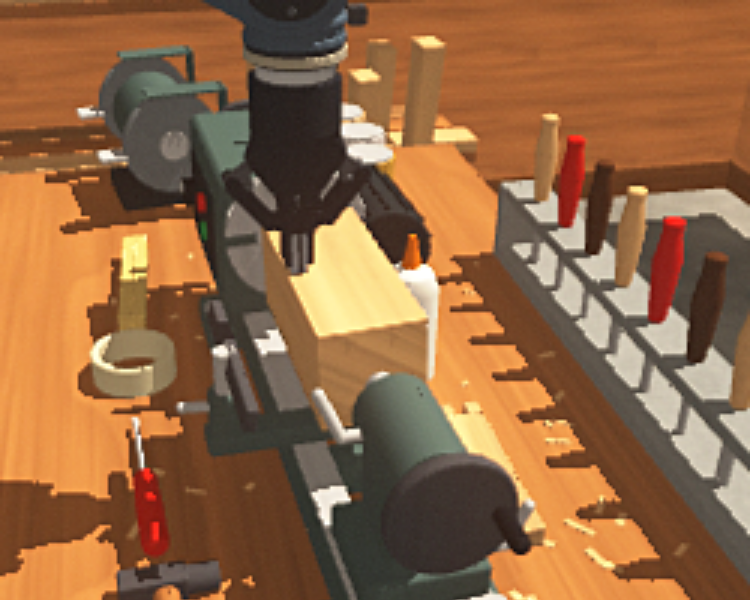

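The face is now nearly level, maybe 2° past. I'll lift, measure again with nothing in the way, and take a wrist look at the disc slot from above.

```bash
python3 - <<'E'
from h import *
p=np.array(r.current_tool_pos());r.move_linear(p+[0,0,.06],vel=.2)
r.move_to(W(0,.05,.42),Q)
for n in("side","scene"):
    im,P,wc=grab(n);l=L(P);px=im["pixels"].astype(int)
    w=(abs(l[...,0])<.038)&(l[...,1]>-.27)&(l[...,1]<-.07)&(l[...,2]>.236)&(l[...,2]<.256)&(px[...,0]-px[...,2]>40)
    t=l[w];A=np.c_[t[:,:2],np.ones(len(t))];c=np.linalg.lstsq(A,t[:,2],rcond=None)[0];print(n,len(t),"theta deg",-np.degrees(c[0]),"y slope",np.degrees(c[1]),"z0",c@[0,-.17,1])
im,P,wc=grab("wrist");l=L(P);np.savez("w.npz",l=l,px=im["pixels"])
t=(l[...,2]>.281)&(l[...,2]<.30)&(abs(l[...,0])<.04)&(l[...,1]>.03)&(l[...,1]<.26)
print("tab",t.sum(),np.percentile(l[t],[0,5,50,95,100],axis=0).round(4) if t.any() else 0)
save(im,"w1.png");print(r.current_t())
E
```

```text
side 1009 theta deg -2.6020442452830275 y slope 0.015526260564126279 z0 0.24573581743895673
scene 1446 theta deg -2.4551140980126704 y slope -0.014015053595766032 z0 0.24586603235988516
tab 415 [[-0.0173  0.1307  0.2885]
 [-0.0155  0.1308  0.29  ]
 [-0.0017  0.1346  0.2917]
 [ 0.0122  0.1385  0.2931]
 [ 0.014   0.1386  0.2942]]
8.0667
```

View pics/w1.png

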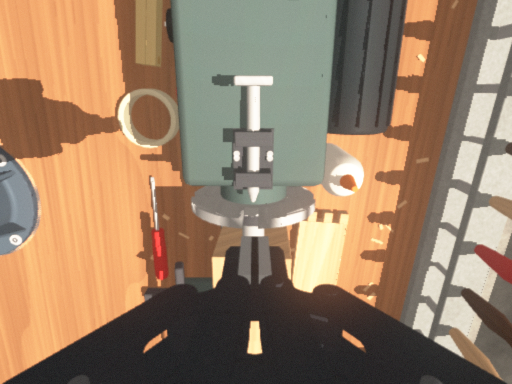

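The wrist view shows the tab at (253,80), the bar in line with the slot at (253,207), and free room behind the tab. Both cameras give θ ≈ -2.5°, which is close to the taper's 3° limit. I'll trim it by pressing the far ridge.

```bash
python3 - <<'E'
from h import *
r.move_to(W(.042,-.17,.27),Q)
f0=np.array(r.current_contact_force());z=.2485
while z>.2425:
    r.move_linear(W(.042+(.2485-z)*.5,-.17,z),vel=.04);zt=r.current_tool_pos()[2]-.022;f=np.array(r.current_contact_force())-f0
    print(round(z,4),round(zt,4),f.round(1))
    if zt<.2465 or np.linalg.norm(f)>35:break
    z-=.0007
p=np.array(r.current_tool_pos());r.move_linear(p+[0,0,.06],vel=.2)
r.move_to(W(0,.05,.42),Q)
for n in("side","scene"):
    im,P,wc=grab(n);l=L(P);px=im["pixels"].astype(int)
    w=(abs(l[...,0])<.038)&(l[...,1]>-.27)&(l[...,1]<-.07)&(l[...,2]>.236)&(l[...,2]<.256)&(px[...,0]-px[...,2]>40)
    t=l[w];A=np.c_[t[:,:2],np.ones(len(t))];c=np.linalg.lstsq(A,t[:,2],rcond=None)[0];print(n,len(t),"theta deg",-np.degrees(c[0]),"z0",c@[0,-.17,1])
print(r.current_t())
E
```

```text
0.2485 0.2484 [-0.5 -1.  -0.8]
0.2478 0.2478 [-0.1 -0.1 -0.3]
0.2471 0.2474 [-2.2  0.2  4.3]
0.2464 0.2468 [-1.1 -0.5  4.9]
0.2457 0.2463 [-0.5 -0.   4.8]
side 991 theta deg -0.5035448966286954 z0 0.24562205820328462
scene 1464 theta deg -0.43143335310736836 z0 0.24568837992594408
12.3417
```

```bash
python3 - <<'E'
from h import *
r.move_to(W(-.001,.165,.31),Q);r.move_linear(W(-.001,.165,.265),vel=.1)
f0=np.array(r.current_contact_force());y=.154
while y>.085:
    r.move_linear(W(-.001,y,.265),vel=.04);f=np.array(r.current_contact_force())-f0;ya=L(np.array(r.current_tool_pos()))[1]
    print(round(y,4),round(ya-.011,4),f.round(1))
    if np.linalg.norm(f)>13:break
    y-=.002
print(r.current_t())
E
```

```text
0.154 0.1428 [-0.6  0.3 -1.1]
0.152 0.141 [-1.3 -0.  -0.4]
0.15 0.139 [-0.9 -0.4 -0. ]
0.148 0.137 [-1.1  1.6 -0.4]
0.146 0.1349 [-0.3  2.  -1. ]
0.144 0.1328 [-0.9  1.6  0.2]
0.142 0.1308 [-2.7 -0.2  0.4]
0.14 0.1288 [-1.3  0.5 -0.1]
0.138 0.1268 [-1.1  1.2 -0.2]
0.136 0.1248 [-2.4  1.  -0.1]
0.134 0.1228 [-1.4  1.  -1.1]
0.132 0.1208 [-2.6  1.1 -0.7]
0.13 0.1188 [-2.6  1.7 -0.5]
0.128 0.1168 [-1.1  1.3 -0.5]
0.126 0.1148 [-2.5  1.5  0.2]
0.124 0.1128 [-2.4  0.5  0.1]
0.122 0.1108 [-3.1  1.3 -0.3]
0.12 0.1088 [-1.   0.9 -0.5]
0.118 0.1068 [-2.   0.6 -0.3]
0.116 0.1048 [-1.2  0.9 -0.3]
0.114 0.1028 [-1.3  0.6 -0.6]
0.112 0.1008 [-2.7  1.4 -0.2]
0.11 0.0996 [-2.2  6.  -0.4]
0.108 0.0994 [-3.2 19.5 -1.7]
19.8
```

The bar stopped hard after about 39 mm. With a start of 0–12 mm that fits the end stop and rules out the disc face. I'll back off and check.

```bash
python3 - <<'E'
from h import *
r.move_linear(W(-.001,.135,.265),vel=.1);r.move_linear(W(-.001,.135,.33),vel=.15);r.move_to(W(0,.05,.42),Q)
for n in("side","scene"):
    im,P,wc=grab(n);l=L(P);px=im["pixels"].astype(int)
    w=(abs(l[...,0])<.038)&(l[...,1]>-.27)&(l[...,1]<-.07)&(l[...,2]>.236)&(l[...,2]<.256)&(px[...,0]-px[...,2]>40)
    t=l[w];A=np.c_[t[:,:2],np.ones(len(t))];c=np.linalg.lstsq(A,t[:,2],rcond=None)[0];print(n,"theta deg",-np.degrees(c[0]))
    w=(l[...,2]>.263)&(abs(l[...,0]-.04)<.06)&(l[...,1]>.17)&(l[...,1]<.26);print("tin",w.sum(),np.nanmedian(l[w],axis=0) if w.any() else 0)
im,P,wc=grab("wrist");l=L(P)
t=(l[...,2]>.281)&(l[...,2]<.30)&(abs(l[...,0])<.04)&(l[...,1]>.03)&(l[...,1]<.26)
print("tab",np.percentile(l[t],[0,50,100],axis=0).round(4))
t=(l[...,2]>.255)&(l[...,2]<.272)&(abs(l[...,0])<.01)&(l[...,1]<.03)&(l[...,1]>-.06);print("bar ahead of bracket",t.sum(),np.percentile(l[t],[0,50,100],axis=0).round(4))
cv2.imwrite("pics/w2.png",cv2.resize(im["pixels"][60:280,130:390],(709,600))[:,:,::-1]);print(r.current_t(),r.current_contact_force())
E
```

```text
side theta deg -0.4567958835867401
tin 83 [0.03836505 0.21489227 0.27298864]
scene theta deg -0.45203723429903786
tin 462 [0.04326291 0.22943021 0.27332825]
tab [[-0.0179  0.0918  0.2812]
 [-0.0024  0.0962  0.2917]
 [ 0.0139  0.0995  0.2943]]
bar ahead of bracket 493 [[-0.008  -0.0162  0.2551]
 [-0.0017  0.0077  0.2669]
 [ 0.0098  0.0299  0.2719]]
21.5167 [0.11382731 0.12261155 0.15538667]
```

View pics/w2.png

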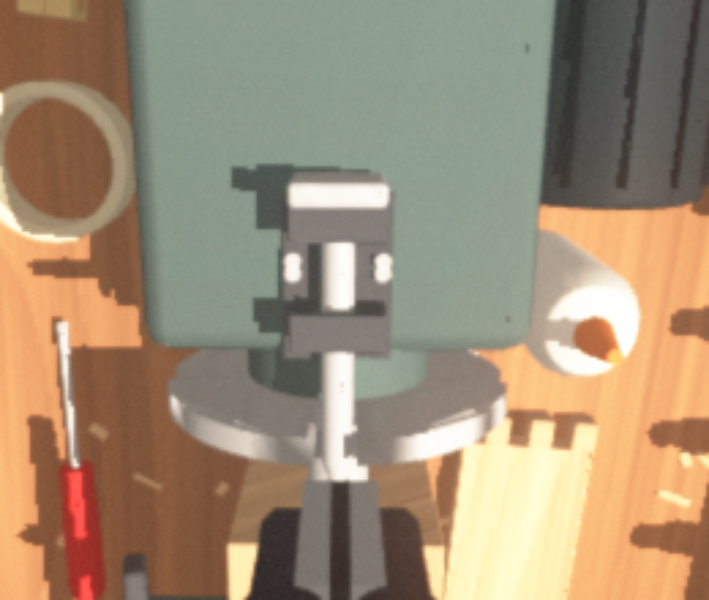

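The bar goes through the slot (340,440), with the tab close up against the bracket (340,195). The nose has been seen to y ≈ -16 mm, where the fingers cut off the view (-20 expected at home). The arm is clear, so I'm handing in.

```bash
python3 -c "
from h import *
r.hand_in();print(r.current_t())"
```

```text
the job is handed in; nothing more can be done
the job is handed in; nothing more can be done
```

The spindle is locked: a slot stands at the top and the bar is pushed through it to its end stop. I handed the job in at about 21.5 s of the 51 s; it reports no verdict.

- **Turning:** I found the spindle at about +24.5° and pressed the operator-side edge of the blank down with the closed fingertips, at 18 N or less. That overshot to about -2.5°, so I trimmed it to -0.5° by pressing the far edge.
- **Pushing the bar:** I pushed the thumb tab about 39 mm, at about 3 N until the end stop, where the reading peaked at about 20 N.
- **Last checks:**
  - The blank's top face is 0.45° off level in both fixed cameras.
  - The tab's rear face has moved from y ≈ 0.139 to 0.0995, so the tab is up against the bracket.
  - The bar is visible past the disc to y ≈ -16 mm. The fingers hid the last few mm of the nose, which I expect at -20 mm.
  - The tin has not moved by the scene camera. The side camera put its middle about 15 mm away, but it saw only part of it, and I took no earlier side reading to compare.
  - The arm is clear, with no contact force. I did not measure the other loose things again, but the arm did not go near them.

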